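# Tighten the engraver's foot bolt in its rib pocket

### The job

The foot bolt of the home-made engraver has worked loose. Tighten it clockwise with the ring spanner - the ribs leave room only for short swings, so lift it off and reseat it for each new bite - until it is fully home and takes a firm 1.2 N m (an 11 N pull at the grip point), without forcing bolt or ribs beyond that. Then lay the spanner flat back on the blue mat; keep the fingers off the bolt and leave the jar, tin and screwdriver alone.

Things in the scene. Friction and masses are not known exactly. Their poses are not given: they have to be found in the camera images.
- engraver: Green engraving machine, fixed. Origin: on the desk under the bolt's axis. Its 15 mm thick foot plate (x -45 to 80, y -49 to 49 mm) holds the bolt in a pocket open to the machine's -x, between two ribs. An upright 185 mm high stands at x 15 to 60, y -44 to -76 mm; bed (under 40 mm high) and red spindle lie farther to -y. A seated spanner's handle can swing 35 degrees either side of -x
- rib_left (a point): Top front inner corner of the left rib: 38 mm before (-x) and 35 mm left (+y) of the bolt's axis, 75 mm above the desk. The rib is 9 mm thick and 98 mm long, upright, along the engraver's x; axes as the engraver
- rib_right (a point): Top front inner corner of the right rib, the mirror of the left one (at y = -35 mm)
- bolt (a joint): Bolt's turn, rad: grows clockwise from above (tightening). Starts at 0.09 to 0.62; hard stop (fully home) at 1.75. Turns stiffly (0.3 N m), stays put; at the stop the torque climbs (good: 0.8 to 1.7 N m). There a seated spanner's handle points 12 degrees (plus play) clockwise of the engraver's -x, short of the rib; at q the seats lie 1.75 - q rad anticlockwise of that, every 45 degrees
- bolt_head (a point): Square brass bolt head, 24 mm across flats, 14 mm high, with a 2 mm lead-in 21.5 mm square on top. Origin: centre of its underside, 18 mm above the desk; x and y square to its flats; it turns with the bolt, z stays up. Oiled (friction about 0.2), but a side load or twist left on the ring can make it stick when lifted
- spanner: Steel cranked ring spanner, 0.2 to 0.33 kg, lying on its ring and foot. Origin: centre of the ring's underside; handle along -x, z up. Ring 14 mm high, 44 mm wide outside; eight-pointed hole of two 25.8 mm squares (one along x and y): fits the head every 45 degrees, with 4.5 degrees of play either way. Seated, the ring's underside is 18 mm above the desk, as the head's
- spanner_grip (a point): Point to grip on the handle: centreline, x = -110 mm, 31 mm above the ring's underside; fingers close across the 12 mm width (y). The handle is 10 mm thick and straight from x = -45 to -175 mm; a neck slopes down to the ring, and a foot at x = -176 mm reaches down to the ring's level. Axes as the spanner
- mat: Blue rubber mat fixed to the desk, 240 (x) by 220 (y) by 4 mm; origin at the centre of its underside. The spanner starts along its x axis on its -y half, the screwdriver lies on its +y half
- screwdriver: Yellow screwdriver, 160 mm long, lying along the mat's x, 80 to 90 mm to +y from the mat's middle; leave it alone
- jar: Small amber jar with white cap, 44 mm wide, 55 mm high, standing behind the bolt (+x); origin under its centre; leave it alone
- tin: Small blue and green tin, 52 mm wide, 50 mm high, standing behind the bolt (+x); origin under its centre; leave it alone
Not all that is in view belongs to the job. There is more than one size of the spanner; the one meant has the size given above.

How it is judged:
By the outcome, as a careful person would: the job done as asked, in the order asked, and still so for the second after the job is handed in, with the robot touching nothing.
It also fails if it takes over 72 s, if anything falls off the work surface, if the arm or the gripper's body presses on something with over 40 N, if the wrist force passes 120 N, or if a joint passes its speed limit or range.

### The arm

A 6-joint arm with a two-finger parallel gripper is mounted at the origin on the work surface. World frame = base frame: x ahead of the robot, y to its left, z up, the work surface at z = 0. Lengths are in m, angles in rad, forces in N, time in s.
With the tool pointing down it reaches from about 0.35 to 0.775 m from the base axis. Payload 7.3 kg.
Tool frame: the origin (TCP) lies at the centre of the arm's flange, where the gripper is bolted on; the fingertips stand 178 mm ahead of it and the grasp point (between the pads) lies 159 mm ahead of it (tip_extent is the distance from the TCP to the fingertips, in m); z points along the fingers, y is the line along which they close (so a half turn about z gives the same grasp; the last joint's range is limited). The gripper opens to 92 mm and grips with 3 to 60 N. Pads are 19 mm wide; open, the fingers measure 130 mm over their backs; the gripper's body (75 mm by 190 mm) begins 47 mm behind the grasp point.
Start: joints at [-1.466, 0.342, 1.524, -0, 1.275, -0.146], TCP at [0.13, -0.509, 0.405] pointing down, gripper open.
Joint ranges: [-2.53, 2.53], [-0.77, 2.02], [0.04, 2.7], [-1, 4.14], [0.28, 2.66], [-3.11, 3.11]. Speed limits (rad/s): [2.57, 2.57, 3.14, 3.14, 3.14, 3.14].

### API

Orientations are given as [roll, pitch, yaw] about the fixed x, y, z axes, in that order (R = Rz(yaw) Ry(pitch) Rx(roll)).
In Python, from cell import * gives the robot as it stands.
- The arm moves only by the tool arm_command, never from a script. Its arguments are lists of equal length, an entry for each row: "xyz": the shift along the world's x, y, z in mm, a list of three; "spin": the turn about the world's z in degrees. In form: {"xyz": [[tx, ty, tz], ...], "spin": [spin, ...]}. A call has 1 to 20 rows; each row shifts and turns the commanded pose from where the row before left it; what a row does not reach is not made up. A row lasts 1/10 s, in which the tool goes at most 50 mm and 8.59 degrees, less where a joint would pass 70% of its speed; a pose out of reach is approached as far as the arm can. A call with a gripper value outside its range is refused whole. "jaw" is the opening, from -1 (shut) to 1 (fully open), set as the call begins (left out, the last holds). The fingers move at their own pace and stop on an object; "squeeze" is the grip in N (left out, the last holds). Time passes only in rows, so rows that do not move let the fingers close. It gives the time, the measured TCP pose, the force, the opening and the grip force at its end, in the units of the state.
- observe(): the state, without advancing time (a new reading comes with each control period).
- read_camera(name): name is "scene" or "top" or "wrist"; returns a dict with "img" (384x512x3 uint8, red, green, blue), "depth" (384x512 float32, m along the optical axis (not along the pixel's ray), 0 where there is no reading), "fx", "fy", "cx", "cy" (pixels), "dist_coeffs" ([k1, k2, p1, p2, k3] as OpenCV has them; the pictures are not rectified), "world_from_camera" (4x4, takes a point from camera to world coordinates). Camera axes: x right, y up, looking along -z (the intrinsics and any distortion apply to the point x, -y, -z); pixel columns grow to the right and rows downward; lengths in m; the calibration is good to about 2 mm. A picture is of the moment at which its call begins.
- hand_in(): hands the job in; it is judged then, once.
The state is a dict: "time": time; "qpos": joint angles; "qvel": joint speeds; "joint_efforts": joint torques, N m; "tool_pos": TCP position; "tool_rot": TCP orientation; "contact_force": force on the tool from outside, world axes, zero at the start; "torque": the same for the moment, N m; "opening": finger opening in m; "grip_force": force on a finger pad.
Only numpy, scipy, OpenCV 4.12 (cv2) and the standard library are available. Lean on these libraries where they do the work, as an engineer would, in place of code of your own. Each camera call takes 0.05 s, during which the arm holds its last target. There are 200 camera calls.

## Working session

There is one attempt and no reset: what is moved stays moved. The work goes in short steps, Python scripts to look and compute and a tool call to move; the robot and the scene stay as the last step left them, time stands still between calls to the robot, and variables do not carry over. Pictures are saved under pics/ and viewed, at most 12 in all, crops included, and the job is handed in when it is done.

Besides the shell and the picture viewer there is one more tool, called by a JSON object that holds its "method" and its "body". arm_command: Moves the arm, as the interface text tells. Its arguments: {"type":"object","properties":{"xyz":{"type":"array","items":{"type":"array","items":{"type":"number"}}},"spin":{"type":"array","items":{"type":"number"}},"jaw":{"type":"number"},"squeeze":{"type":"number"}},"required":["xyz","spin"]}

```bash
mkdir -p pics; cat > h.py <<'E'
from cell import *
import numpy as np, cv2
def grab(n):
    c=read_camera(n); np.savez(f'/tmp/{n}.npz',**{k:np.asarray(v) for k,v in c.items()}); return c
def load(n): return np.load(f'/tmp/{n}.npz')
def ray(c,u,v):
    K=np.array([[c['fx'],0,c['cx']],[0,c['fy'],c['cy']],[0,0,1.]])
    p=cv2.undistortPoints(np.array([[[u,v]]],float),K,np.array(c['dist_coeffs'],float))[0,0]
    T=np.array(c['world_from_camera']); return T[:3,3],T[:3,:3]@np.array([p[0],-p[1],-1.])
def at_z(c,u,v,z):
    o,d=ray(c,u,v); return o+d*(z-o[2])/d[2]
def at_d(c,u,v):
    o,d=ray(c,u,v); return o+d*float(c['depth'][int(round(v)),int(round(u))])
E
python3 - <<'E'
from h import *
a=grab('top');b=grab('scene');
cv2.imwrite('pics/top.png',cv2.resize(a['img'][...,::-1],(800,600),interpolation=cv2.INTER_CUBIC))
cv2.imwrite('pics/scene.png',cv2.resize(b['img'][...,::-1],(800,600),interpolation=cv2.INTER_CUBIC))
print(a['world_from_camera'],a['fx'],observe())
E
```

```text
[[-0.0069569   0.9957675  -0.09164433  0.53965659]
 [-0.99989252 -0.00810981 -0.01221385  0.09751827]
 [-0.01290537  0.09154951  0.9957169   0.88297324]
 [ 0.          0.          0.          1.        ]] 393.34745298856166 {'time': 0.1, 'qpos': array([-1.46597405e+00,  3.42639183e-01,  1.52490778e+00,  1.04367421e-06,
        1.27540561e+00, -1.46025116e-01]), 'qvel': array([-0.00144303, -0.00151086, -0.00268503, -0.0014766 , -0.00226728,
       -0.00281601]), 'joint_efforts': array([ 9.97704592e-04, -4.32005060e+01, -2.44694173e+01,  7.18611851e-02,
        5.25260519e-02, -5.08603114e-05]), 'tool_pos': array([ 0.13031439, -0.50844654,  0.40412628]), 'tool_rot': array([-3.14024736e+00, -1.98864387e-04,  2.50846959e-01]), 'contact_force': array([ 0.00484249,  1.05924441, -0.09130819]), 'torque': array([ 0.02481412, -0.00678291,  0.01453236]), 'grip_force': 0.0, 'opening': 0.09191222635764838}
```

View pics/top.png

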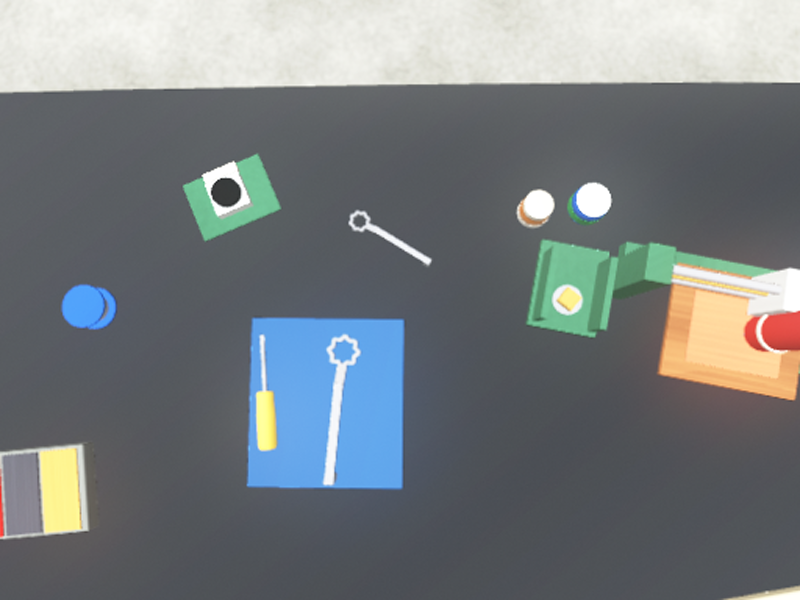

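View pics/scene.png

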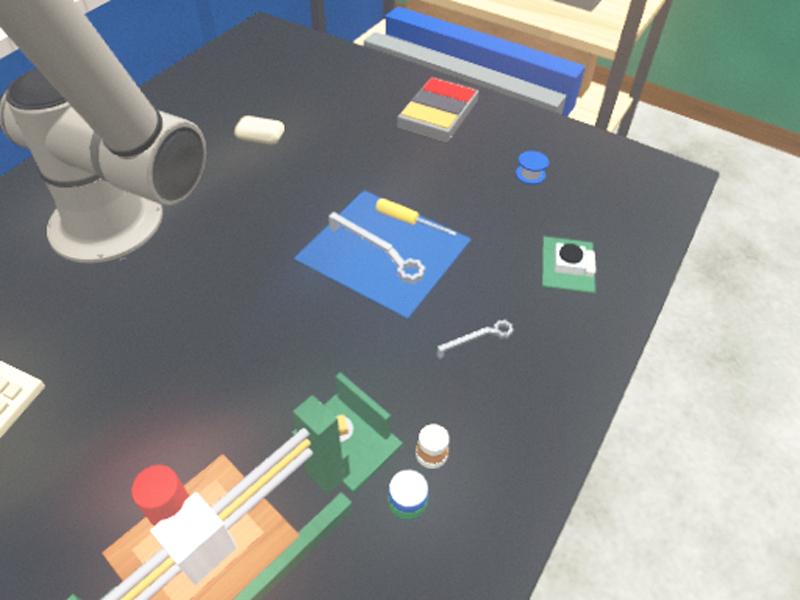

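The top view shows the spanner on the mat with its ring at about (343,350) and its handle end at (330,483). The bolt is at (568,299) between the ribs, and the jar and tin are behind it. I'll enlarge both areas.

```bash
python3 - <<'E'
from h import *
c=load('top');im=c['img'][...,::-1]
A=im[205:320,190:240]; B=im[150:220,330:405]
A=cv2.resize(A,None,fx=5,fy=5,interpolation=cv2.INTER_CUBIC);B=cv2.resize(B,None,fx=7,fy=7,interpolation=cv2.INTER_CUBIC)
o=np.zeros((580,250+530,3),np.uint8);o[:A.shape[0],:250]=A;o[:B.shape[0],252:252+B.shape[1]]=B
cv2.imwrite('pics/crop.png',o)
E
```

```text
(no output)
```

View pics/crop.png

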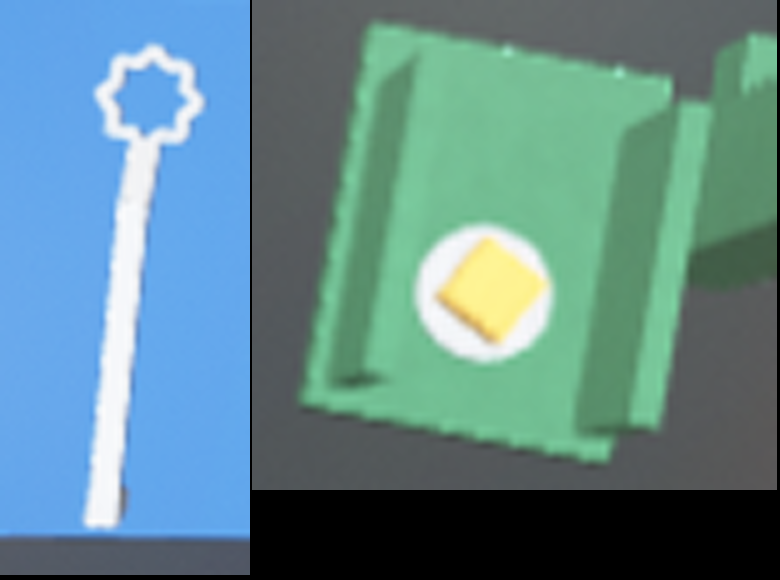

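```bash
python3 - <<'E'
from h import *
c=load('top')
f=lambda x,y,s,ox,oy:((x+.5)/s-.5+ox,(y+.5)/s-.5+oy)
A=lambda x,y,z:at_z(c,*f(x,y,5,190,205),z)[:2]
B=lambda x,y,z:at_z(c,*f(x-252,y,7,330,150),z)[:2]
ang=lambda v:np.degrees(np.arctan2(v[1],v[0]))
r=A(150,95,.018);h1=A(129,205,.04);h2=A(103,522,.04)
print('ring',r,'h',h1,h2,'ang',ang(h1-h2),ang(r-h2),'dist',np.linalg.norm(r-h2))
q=[B(*p,.032) for p in[(489,236),(548,286),(500,343),(437,292)]]
print('bolt',np.mean(q,0),[ (ang(q[(i+1)%4]-q[i]),np.linalg.norm(q[(i+1)%4]-q[i])) for i in range(4)])
r1=B(680,103,.075);r2=B(632,430,.075);print('ribR',r2,ang(r1-r2),np.linalg.norm(r1-r2))
p1=B(302,405,.015);p2=B(608,460,.015);print('front',p1,p2,ang(p1-p2)-90,np.linalg.norm(p1-p2))
p0=B(375,22,.075);print('left outer back?',p0,ang(p0-B(305,400,.075)))
print('washer',B(484,293,.018))
for z in (r,h1,h2): pass
print(at_d(c,220,224),at_d(c,213,278), at_d(c,*f(489-252,290,7,330,150)))
E
```

```text
ring [0.55709894 0.19293598] h [0.50990952 0.19941191] [0.37728788 0.21015829] ang -4.632576986711105 -5.471102318572996 dist 0.1806339485001706
bolt [ 0.62532854 -0.12249608] [(np.float64(-131.49573714158012), np.float64(0.023798467750905293)), (np.float64(138.71645924228633), np.float64(0.02344953697736232)), (np.float64(49.916075430005804), np.float64(0.024895251307175216)), (np.float64(-43.88112423191509), np.float64(0.02408362143499153))]
ribR [ 0.57917459 -0.15073151] -10.416264776211888 0.09849291087386312
front [ 0.59084714 -0.06536215] [ 0.5727275  -0.16126696] -10.698983563119484 0.09760150716648516
left outer back? [ 0.7011239  -0.07873094] -11.916989600898575
washer [ 0.62555869 -0.12307788]
[0.55652941 0.19384407 0.00162186] [0.44179755 0.20432226 0.04040126] [ 0.62484219 -0.12045243  0.03447776]
```

{"method": "arm_command", "body": {"xyz": [[32,31,0],[32,31,0],[32,31,0],[32,31,0],[32,31,0],[32,31,0],[32,31,0],[32,31,0],[32,31,0],[32,31,0],[0,40,-8],[0,40,-8],[0,40,-8],[0,40,-8],[0,40,-8],[0,40,-8],[0,40,-8],[0,40,-8],[0,40,-8],[0,40,-8]], "spin": [-1,-1,-1,-1,-1,-1,-1,-1,-1,-1,-1,-1,-1,-1,-1,-1,-1,-1,-1,-1], "jaw": 0.1, "squeeze": 60}}

```text
time: 2.1
tool_pos: [0.4499, 0.2031, 0.3242]
tool_rot: [3.141, 0.0, -0.099]
contact_force: [0.3, -0.2, 0.8]
opening: 0.051
grip_force: 0.0
```

```bash
python3 - <<'E'
from h import *
c=grab('wrist');s=observe()
cv2.imwrite('pics/w1.png',cv2.resize(c['img'][...,::-1],(800,600),interpolation=cv2.INTER_CUBIC))
print(c['world_from_camera'],c['fx'],c['cx'],c['cy'],c['dist_coeffs'],s['tool_pos'],s['tool_rot'],s['contact_force'],s['opening'])
E
```

```text
[[-9.87236920e-02  9.56806573e-01  2.73449840e-01  5.23194186e-01]
 [-9.95114877e-01 -9.48906513e-02 -2.72423484e-02  1.95021445e-01]
 [-1.17824594e-04 -2.74803469e-01  9.61500411e-01  3.03630623e-01]
 [ 0.00000000e+00  0.00000000e+00  0.00000000e+00  1.00000000e+00]] 312.06749687172237 260.41386880991956 199.53288150974353 [-0.08044119  0.          0.          0.          0.        ] [0.44934843 0.20730995 0.3230951 ] [-3.13943920e+00  1.93151393e-03 -9.78049329e-02] [-2.00917685  3.32023274 -0.15918029] 0.05067819793543025
```

View pics/w1.png

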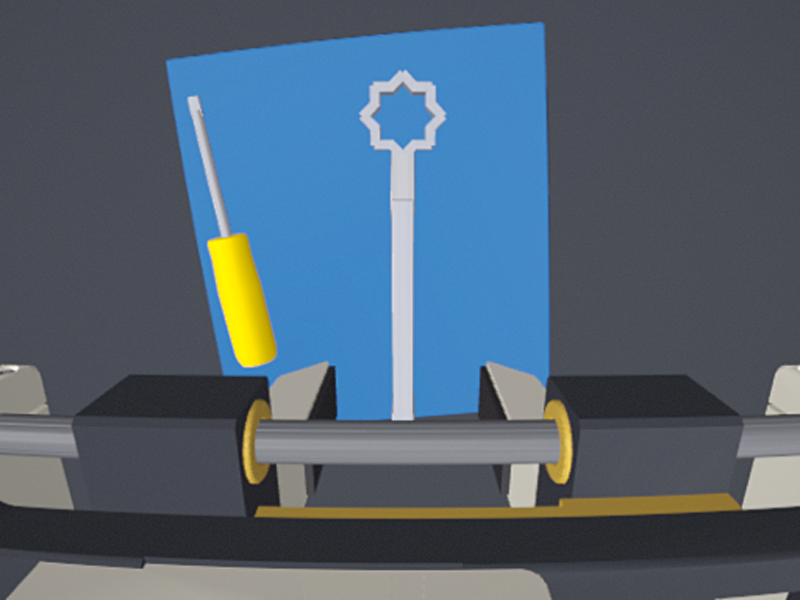

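The wrist view shows the ring at (403,113) and the straight handle running down at x≈402. The tool is still settling, so I'll measure from this and then settle above the grip.

```bash
python3 - <<'E'
from h import *
c=load('wrist')
f=lambda x,y:((x+.5)/1.5625-.5,(y+.5)/1.5625-.5)
P=lambda x,y,z:at_z(c,*f(x,y),z)
r=P(403,112.5,.018);a=P(402,200,.04);b=P(402,410,.04)
print(r,a,b,np.degrees(np.arctan2(*(a-b)[1::-1])),at_d(c,*f(402,300)),at_d(c,*f(380,85)),at_d(c,*f(480,300)))
print('L',P(362,113,.018),P(445,115,.018),'T',P(403,70,.018),P(403,153,.018))
s=observe();print(s['tool_pos'],s['contact_force'])
E
```

```text
[0.55625278 0.19409434 0.018     ] [0.50992795 0.19912547 0.04      ] [0.38783747 0.21159612 0.04      ] -5.83212011442958 [0.45538931 0.20468843 0.03969372] [0.57195324 0.20517399 0.01744045] [0.44115094 0.15656327 0.00330748]
L [0.55830269 0.21666795 0.018     ] [0.55269572 0.17110643 0.018     ] T [0.57830903 0.19186875 0.018     ] [0.53466561 0.19627573 0.018     ]
[0.44934843 0.20730995 0.3230951 ] [-2.00917685  3.32023274 -0.15918029]
```

{"method": "arm_command", "body": {"xyz": [[-3,3,-20],[0,0,-30],[0,0,-30],[0,0,-20],[0,0,-15],[0,0,-10],[0,0,-5],[0,0,0],[0,0,0],[0,0,0]], "spin": [0,0,0,0,0,0,0,0,0,0]}}

```text
time: 3.15
tool_pos: [0.4476, 0.2045, 0.1955]
tool_rot: [-3.141, -0.001, -0.098]
contact_force: [-0.2, -0.1, -0.1]
opening: 0.0504
grip_force: 0.0
```

{"method": "arm_command", "body": {"xyz": [[0,0,0],[0,0,0],[0,0,0],[0,0,0],[0,0,0],[0,0,0]], "spin": [0,0,0,0,0,0], "jaw": -1}}

```text
time: 3.75
tool_pos: [0.4473, 0.2045, 0.1948]
tool_rot: [-3.142, -0.0, -0.098]
contact_force: [0.6, 0.8, -0.6]
opening: 0.0112
grip_force: 60.0
```

```bash
python3 - <<'E'
from h import *
print(observe())
E
```

```text
{'time': 3.75, 'qpos': array([ 2.72818464e-01,  5.63575762e-01,  1.85763880e+00, -9.06829720e-06,
        7.20233538e-01,  1.94186630e+00]), 'qvel': array([ 3.01514725e-04,  1.07238522e-03, -7.14814643e-04, -8.58489518e-05,
        1.41261208e-03, -1.50530013e-03]), 'joint_efforts': array([-2.53927661e-01, -4.46968317e+01, -1.50035995e+01, -8.90190108e-02,
       -5.86653384e-02,  2.03489253e-03]), 'tool_pos': array([0.44734506, 0.20449813, 0.19476993]), 'tool_rot': array([-3.14154581e+00, -1.36886716e-04, -9.82446947e-02]), 'contact_force': array([ 0.60442028,  0.75813431, -0.62489878]), 'torque': array([ 0.07112757,  0.05978789, -0.00609574]), 'grip_force': 59.99827444553375, 'opening': 0.011196294645983169}
```

{"method": "arm_command", "body": {"xyz": [[0,0,10],[0,0,30],[0,0,40],[0,0,20],[6,-30,0],[6,-30,0],[6,-30,0],[6,-30,0],[6,-30,0],[6,-30,0],[6,-30,0],[6,-30,0],[6,-30,0],[6,-30,0],[5,-20,0],[4,-13,0],[0,0,0],[0,0,0],[0,0,0]], "spin": [0,0,0,0,0.9,0.9,0.9,0.9,0.9,0.9,0.9,0.9,0.9,0.9,0,0,0,0,0]}}

```text
time: 5.65
tool_pos: [0.516, -0.1275, 0.2947]
tool_rot: [-3.141, 0.001, 0.06]
contact_force: [0.2, -0.8, -3.5]
opening: 0.0113
grip_force: 60.0
```

```bash
python3 - <<'E'
from h import *
c=grab('wrist');s=observe()
cv2.imwrite('pics/w2.png',cv2.resize(c['img'][20:260,120:440][...,::-1],(800,600),interpolation=cv2.INTER_CUBIC))
print(s['tool_pos'],s['tool_rot'],s['contact_force'],s['torque'],s['opening'])
E
```

```text
[ 0.5160826  -0.127463    0.29474927] [-3.14121245e+00  5.88358615e-04  6.01011191e-02] [-0.05686706 -0.66780384 -2.08464709] [0.00443438 0.09461649 0.07829969] 0.01073098779011633
```

View pics/w2.png

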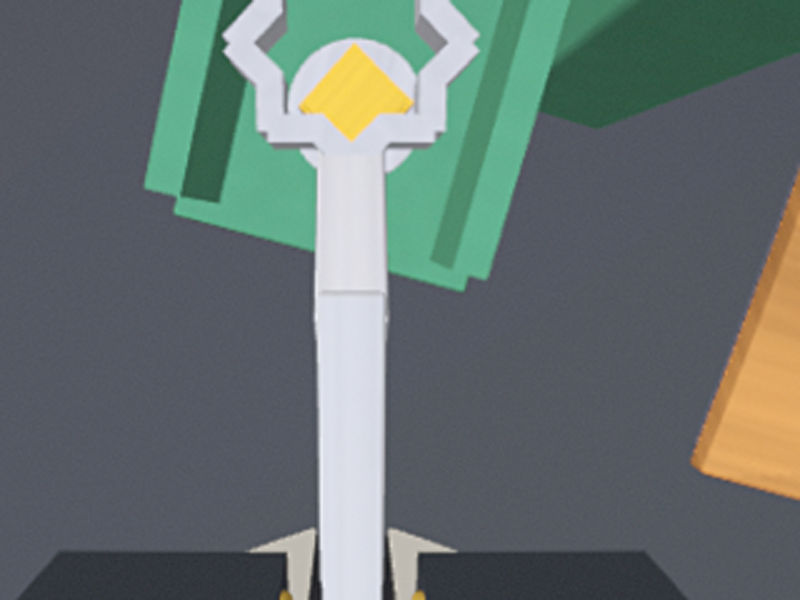

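The crop cut off the top of the ring: it spans about x 225–478, and the bolt is at about (356,93). I'll recrop the same frame.

```bash
python3 - <<'E'
from h import *
c=load('wrist')
cv2.imwrite('pics/w3.png',cv2.resize(c['img'][0:120,180:340][...,::-1],(800,600),interpolation=cv2.INTER_CUBIC))
E
```

```text
(no output)
```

View pics/w3.png

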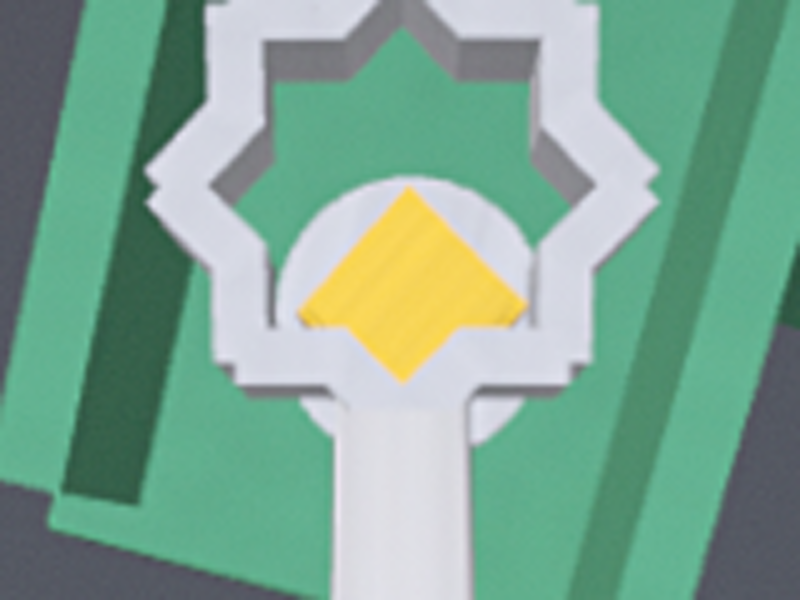

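```bash
python3 - <<'E'
from h import *
c=load('wrist')
f=lambda x,y:((x+.5)/5-.5+180,(y+.5)/5-.5)
P=lambda x,y,z:at_z(c,*f(x,y),z)
D=lambda x,y:at_d(c,*f(x,y))
ang=lambda v:np.degrees(np.arctan2(v[1],v[0]))
print('depth ring',D(240,150)[2],D(575,300)[2],D(240,300)[2],D(575,130)[2],'handle',D(402,560)[2],'bolt',D(410,290)[2],'washer',D(300,270)[2])
z=.118
l,r,b,t=P(210,185,z),P(597,185,z),P(404,383,z),P(402,-6,z)
k=[P(272,328,z),P(538,328,z),P(541,40,z),P(263,40,z)]
print('ring pts mid',(l+r)/2,(b+t)/2,np.mean(k,0),np.linalg.norm(l-r),np.linalg.norm(t-b),'yaw',ang(l-r)-90,ang(t-b),ang(k[1]-k[0])+90)
t,l,r=P(409,186,.032),P(300,315,.032),P(527,304,.032)
print('bolt',(l+r)/2,np.linalg.norm(l-r),np.linalg.norm(t-l),np.linalg.norm(t-r),ang(l-r)-45,ang(t-l),ang(t-r))
for q in[(278,310),(538,310)]:print('washer',P(*q,.018))
print('washer top',P(408,177,.018))
E
```

```text
depth ring 0.11691908522853472 0.11663667437039377 0.11707605517867198 0.11632917755976654 handle 0.12786184709235876 bolt 0.034373608746434886 washer 0.018085673243099065
ring pts mid [ 0.62314122 -0.12155677  0.118     ] [ 0.62248783 -0.12155368  0.118     ] [ 0.62304535 -0.12156579  0.118     ] 0.035794160540346925 0.03411093262711953 yaw 3.4178237143518686 3.7358124325504707 3.4266207573031835
bolt [ 0.62462585 -0.1228      0.032     ] 0.03304261935184396 0.023721136151867668 0.023538486844773717 51.092857844414794 -38.49377725314231 50.226618111365866
washer [ 0.6253501  -0.10194824  0.018     ]
washer [ 0.6277461  -0.14187764  0.018     ]
washer top [ 0.64572071 -0.12075452  0.018     ]
```

{"method": "arm_command", "body": {"xyz": [[2,-3,-10],[0.4,-0.9,-20],[0,0,-20],[0,0,-10],[0,0,0],[0,0,0],[0,0,0]], "spin": [1,0.5,0,0,0,0,0]}}

```text
time: 6.4
tool_pos: [0.5191, -0.1325, 0.2356]
tool_rot: [3.141, -0.002, 0.085]
contact_force: [0.8, 0.1, -3.1]
opening: 0.0111
grip_force: 60.0
```

```bash
python3 - <<'E'
from h import *
c=grab('wrist');s=observe()
cv2.imwrite('pics/w4.png',cv2.resize(c['img'][0:120,180:340][...,::-1],(800,600),interpolation=cv2.INTER_CUBIC))
print(s['tool_pos'],s['tool_rot'],s['contact_force'],s['torque'],s['opening'])
E
```

```text
[ 0.51905392 -0.13254644  0.23563824] [ 3.14065714e+00 -1.63412743e-03  8.52006713e-02] [-0.38083735  0.58516554 -2.8250349 ] [-0.02250008  0.14350498  0.01818235] 0.011216428179859617
```

View pics/w4.png

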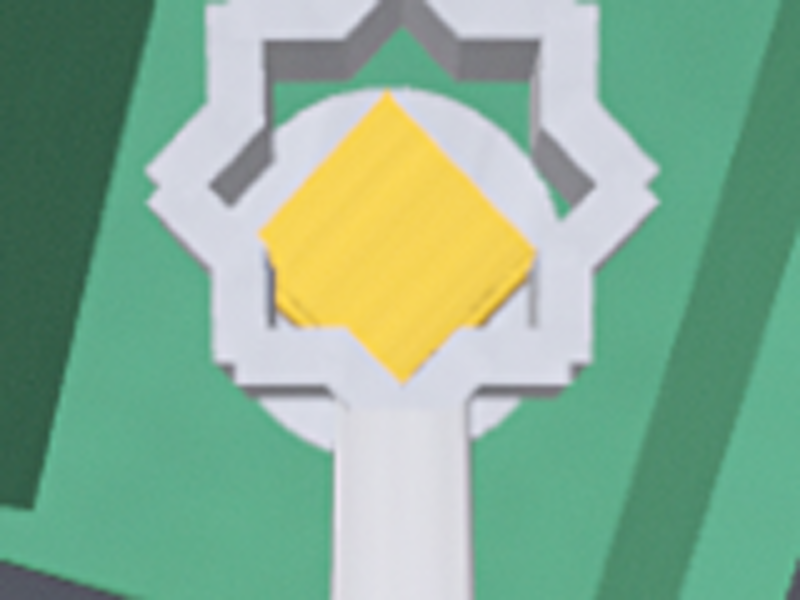

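```bash
python3 - <<'E'
from h import *
c=load('wrist')
f=lambda x,y:((x+.5)/5-.5+180,(y+.5)/5-.5)
P=lambda x,y,z:at_z(c,*f(x,y),z)
D=lambda x,y:at_d(c,*f(x,y))
ang=lambda v:np.degrees(np.arctan2(v[1],v[0]))
im=c['img']; z=D(400,240)[2];print('bolt top z',z, D(240,150)[2],D(575,300)[2])
zr=.0577
k=[P(272,328,zr),P(538,328,zr),P(541,40,zr),P(263,40,zr)];lr=(P(210,185,zr)+P(597,185,zr))/2
print('ring',lr,np.mean(k,0))
# yellow mask edges fit
h=cv2.cvtColor(im,cv2.COLOR_RGB2HSV)[:120,180:340]
m=((h[...,0]>18)&(h[...,0]<32)&(h[...,1]>120)&(h[...,2]>60)).astype(np.uint8)
ys,xs=np.nonzero(m);print(xs.min(),xs.max(),ys.min(),ys.max())
for zz in(.032,.034):
  L=[];Rr=[]
  for y in range(ys.min()+2,ys.min()+25):
    x=np.nonzero(m[y])[0];
    L.append(at_z(c,x.min()-.5+180,y,zz)[:2]);Rr.append(at_z(c,x.max()+.5+180,y,zz)[:2])
  res=[]
  for S in(L,Rr):
    S=np.array(S);v=cv2.fitLine(S.astype(np.float32),cv2.DIST_HUBER,0,1e-5,1e-5).ravel();res.append(v)
  (a,b,x0,y0),(d,e,x1,y1)=res
  t=np.linalg.solve(np.array([[a,-d],[b,-e]]),[x1-x0,y1-y0]);corner=np.array([x0+a*t[0],y0+b*t[0]])
  aL=ang([a,b]);aR=ang([d,e]);print(zz,aL,aR,'corner',corner)
E
```

```text
bolt top z 0.034327778061421316 0.05706295688149021 0.05803136781465637
ring [ 0.62677917 -0.12410906  0.0577    ] [ 0.62668491 -0.12411885  0.0577    ]
52 106 19 75
0.032 -39.216347 49.074997 corner [ 0.6414793  -0.12107705]
0.034 -39.220978 49.077633 corner [ 0.6409437 -0.1211422]
```

```bash
python3 - <<'E'
from h import *
from scipy.optimize import least_squares
c=load('wrist')
f=lambda x,y:((x+.5)/5-.5+180,(y+.5)/5-.5)
Q=np.array([at_z(c,*f(*p),.018)[:2] for p in [(388,87),(330,100),(290,125),(450,102),(510,138),(545,185),(265,405),(330,448),(475,440),(520,408)]])
r=least_squares(lambda p:np.hypot(*(Q-p[:2]).T)-p[2],[.625,-.122,.02]);print(r.x,r.fun)
E
```

```text
[ 0.62477827 -0.12293943  0.02090679] [ 3.10453991e-04  1.59213030e-04 -1.14782351e-04 -2.03544920e-04
 -8.29964093e-05 -1.71601068e-04  1.28404469e-05 -1.89338071e-04
 -1.08342933e-05  2.90589644e-04]
```

{"method": "arm_command", "body": {"xyz": [[-2,1.4,0],[0,0,-4],[0,0,-4],[0,0,-2],[0,0,-2],[0,0,-2],[0,0,0]], "spin": [0,0,0,0,0,0,0]}}

```text
time: 7.15
tool_pos: [0.5167, -0.1311, 0.2204]
tool_rot: [-3.142, 0.0, 0.085]
contact_force: [-0.7, 0.9, -2.4]
opening: 0.0111
grip_force: 60.0
```

{"method": "arm_command", "body": {"xyz": [[0,0,-2],[0,0,-2],[0,0,-2],[0,0,-2],[0,0,-1],[0,0,-1],[0,0,0],[0,0,0]], "spin": [0,0,0,0,0,0,0,0]}}

```text
time: 7.95
tool_pos: [0.5167, -0.1311, 0.2108]
tool_rot: [3.141, 0.0, 0.085]
contact_force: [-0.1, -0.8, -3.2]
opening: 0.0117
grip_force: 60.0
```

```bash
python3 - <<'E'
from h import *
s=observe();B=np.array([.6247,-.1227,0])
r=s['tool_pos']-B
print(s['tool_pos'],s['tool_rot'],s['contact_force'],s['torque'],np.cross(r,s['contact_force'])[2]+s['torque'][2])
c=grab('wrist');f=lambda x,y:((x+.5)/5-.5+180,(y+.5)/5-.5)
for q in[(240,150),(575,300),(240,300),(575,130)]:print(at_d(c,*f(*q)))
E
```

```text
[ 0.51671193 -0.13109813  0.21076222] [3.14149800e+00 8.26644522e-06 8.49595983e-02] [-0.07047047 -0.75669663 -3.17410334] [-0.04427567  0.09158025  0.00474151] 0.08586390160323769
[ 0.6263352  -0.10689624  0.03061762]
[ 0.61532952 -0.13962791  0.03213309]
[ 0.61251663 -0.10803464  0.03289862]
[ 0.63013449 -0.13795197  0.03318572]
```

```bash
cat > arc.py <<'E'
from h import *
B=np.array([.6247,-.1227])
def arc(p,steps):  # p TCP rel bolt (mm), steps deg list
    out=[];a=0;acc=np.zeros(2);p=np.array(p,float)
    for s in steps:
        a+=s;t=np.radians(a);R=np.array([[np.cos(t),-np.sin(t)],[np.sin(t),np.cos(t)]])
        d=np.round(R@p-p-acc,1);acc+=d;out.append([d[0],d[1],0])
    return [[float(x) for x in o] for o in out]
def mom():
    s=observe();r=s['tool_pos']-np.array([*B,0]);F=s['contact_force']
    m=np.cross(r,F)[2]+s['torque'][2]
    print('rel',(r*1000).round(1),'yaw',np.degrees(s['tool_rot'][2]).round(2),'F',F.round(1),'M',s['torque'].round(2),'Mbolt',round(m,3),'t',s['time'])
E
python3 -c "
from arc import *
o=arc([-108,-8.4],[-2]*20);print(o[:10]);print(o[10:])"
```

```text
[[-0.2, 3.8, 0.0], [-0.1, 3.8, 0.0], [0.0, 3.7, 0.0], [0.2, 3.8, 0.0], [0.3, 3.8, 0.0], [0.4, 3.7, 0.0], [0.6, 3.8, 0.0], [0.7, 3.7, 0.0], [0.8, 3.7, 0.0], [0.9, 3.6, 0.0]]
[[1.1, 3.7, 0.0], [1.2, 3.6, 0.0], [1.3, 3.5, 0.0], [1.5, 3.5, 0.0], [1.6, 3.4, 0.0], [1.7, 3.4, 0.0], [1.8, 3.3, 0.0], [1.9, 3.3, 0.0], [2.0, 3.2, 0.0], [2.2, 3.1, 0.0]]
```

{"method": "arm_command", "body": {"xyz": [[-0.2,3.8,0],[-0.1,3.8,0],[0,3.7,0],[0.2,3.8,0],[0.3,3.8,0],[0.4,3.7,0],[0.6,3.8,0],[0.7,3.7,0],[0.8,3.7,0],[0.9,3.6,0]], "spin": [-2,-2,-2,-2,-2,-2,-2,-2,-2,-2]}}

```text
time: 9.0
tool_pos: [0.5206, -0.0939, 0.211]
tool_rot: [3.141, -0.001, -0.265]
contact_force: [1.2, -2.2, -3.0]
opening: 0.0115
grip_force: 60.0
```

```bash
python3 -c "
from arc import *
mom()"
```

```text
rel [-104.1   28.8  211. ] yaw -15.19 F [ 1.2 -2.2 -3. ] M [-0.41  0.08  0.1 ] Mbolt 0.293 t 9.0
```

{"method": "arm_command", "body": {"xyz": [[1.1,3.7,0],[1.2,3.6,0],[1.3,3.5,0],[1.5,3.5,0],[1.6,3.4,0],[1.7,3.4,0],[1.8,3.3,0],[1.9,3.3,0],[2,3.2,0],[2.2,3.1,0],[0,0,0]], "spin": [-2,-2,-2,-2,-2,-2,-2,-2,-2,-2,0]}}

```text
time: 10.1
tool_pos: [0.5367, -0.0596, 0.2108]
tool_rot: [3.141, -0.0, -0.613]
contact_force: [-0.7, -1.4, -1.6]
opening: 0.0112
grip_force: 60.0
```

```bash
python3 -c "
from arc import *
mom()
print(arc([-83.5,69.5],[1.5,1.5,1.5]))"
```

```text
rel [-88.   63.1 210.8] yaw -35.12 F [-0.7 -1.4 -1.6] M [-0.27  0.13  0.04] Mbolt 0.208 t 10.1
[[-1.8, -2.2, 0.0], [-1.7, -2.3, 0.0], [-1.7, -2.3, 0.0]]
```

```bash
python3 -c "
from arc import *
print(arc([-88,63.1],[1.5,1.5,1.5]));print(arc([-92.7,56],[3]*15))"
```

```text
[[-1.6, -2.3, 0.0], [-1.6, -2.4, 0.0], [-1.5, -2.4, 0.0]]
[[-2.8, -4.9, 0.0], [-2.5, -5.1, 0.0], [-2.3, -5.2, 0.0], [-2.0, -5.3, 0.0], [-1.7, -5.4, 0.0], [-1.5, -5.5, 0.0], [-1.1, -5.5, 0.0], [-0.9, -5.6, 0.0], [-0.5, -5.7, 0.0], [-0.3, -5.7, 0.0], [0.1, -5.6, 0.0], [0.3, -5.7, 0.0], [0.6, -5.6, 0.0], [0.9, -5.6, 0.0], [1.3, -5.6, 0.0]]
```

{"method": "arm_command", "body": {"xyz": [[-1.6,-2.3,0],[-1.6,-2.4,0],[-1.5,-2.4,0],[0,0,0]], "spin": [1.5,1.5,1.5,0]}}

```text
time: 10.5
tool_pos: [0.5317, -0.067, 0.2107]
tool_rot: [3.142, 0.0, -0.534]
contact_force: [-0.5, 1.0, -3.1]
opening: 0.0113
grip_force: 60.0
```

```bash
python3 -c "
from arc import *
mom()"
```

```text
rel [-93.   55.7 210.7] yaw -30.6 F [-0.5  1.  -3.1] M [ 0.12  0.08 -0.02] Mbolt -0.084 t 10.5
```

{"method": "arm_command", "body": {"xyz": [[0,0,2],[0,0,3],[0,0,4],[0,0,5],[0,0,5],[0,0,3],[0,0,0],[0,0,0]], "spin": [0,0,0,0,0,0,0,0]}}

```text
time: 11.3
tool_pos: [0.5319, -0.0668, 0.2328]
tool_rot: [3.142, -0.0, -0.535]
contact_force: [-0.0, -0.2, -2.7]
opening: 0.0111
grip_force: 60.0
```

```bash
python3 - <<'E'
from arc import *
mom();c=grab('wrist')
cv2.imwrite('pics/w5.png',cv2.resize(c['img'][0:120,180:340][...,::-1],(800,600),interpolation=cv2.INTER_CUBIC))
E
```

```text
rel [-92.8  55.9 232.8] yaw -30.63 F [-0.  -0.2 -2.7] M [ 0.1   0.13 -0.03] Mbolt -0.003 t 11.3
```

View pics/w5.png

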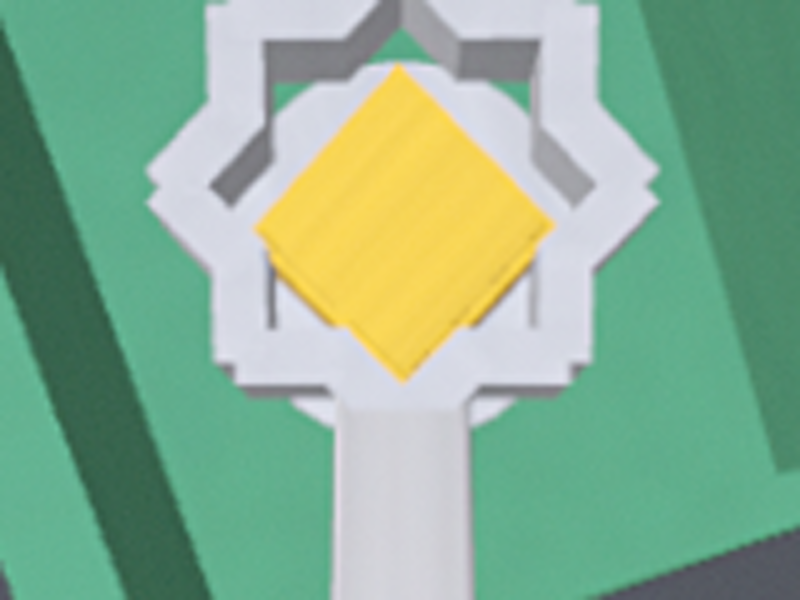

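The spanner lifted off cleanly and sits aligned with the head: top corner (398,65), sides (255,228) and (553,226). Next is the swing back by 45°.

{"method": "arm_command", "body": {"xyz": [[-2.8,-4.9,0],[-2.5,-5.1,0],[-2.3,-5.2,0],[-2,-5.3,0],[-1.7,-5.4,0],[-1.5,-5.5,0],[-1.1,-5.5,0],[-0.9,-5.6,0],[-0.5,-5.7,0],[-0.3,-5.7,0],[0.1,-5.6,0],[0.3,-5.7,0],[0.6,-5.6,0],[0.9,-5.6,0],[1.3,-5.6,0],[0,0,0],[0,0,0]], "spin": [3,3,3,3,3,3,3,3,3,3,3,3,3,3,3,0,0]}}

```text
time: 13.05
tool_pos: [0.5194, -0.1487, 0.2325]
tool_rot: [-3.141, 0.0, 0.249]
contact_force: [0.1, 0.3, -2.5]
opening: 0.0115
grip_force: 60.0
```

```bash
python3 - <<'E'
from arc import *
mom();t=np.radians(45);print(np.array([[np.cos(t),-np.sin(t)],[np.sin(t),np.cos(t)]])@[-92.8,55.8])
c=grab('wrist')
cv2.imwrite('pics/w6.png',cv2.resize(c['img'][0:120,180:340][...,::-1],(800,600),interpolation=cv2.INTER_CUBIC))
E
```

```text
rel [-105.3  -26.   232.5] yaw 14.28 F [ 0.1  0.3 -2.5] M [-0.    0.12  0.03] Mbolt -0.001 t 13.05
[-105.07606768  -26.1629509 ]
```

View pics/w6.png

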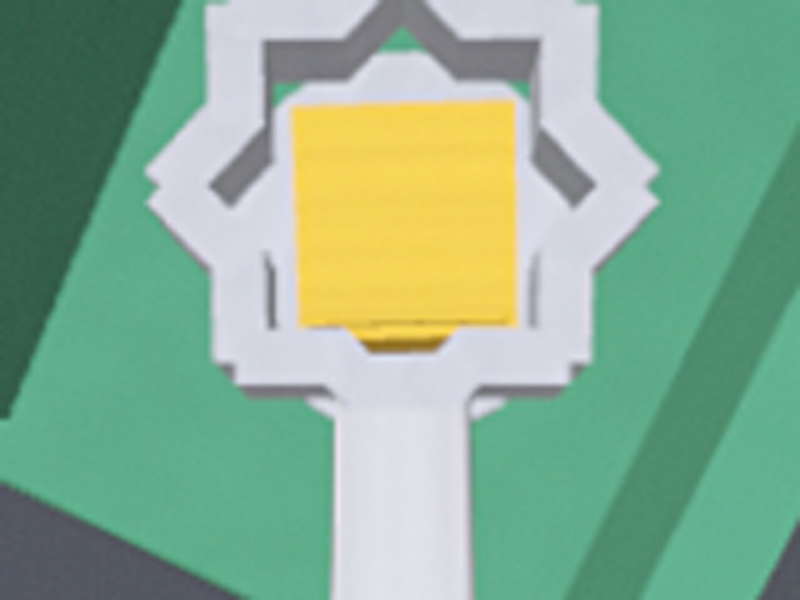

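The head is square in the hole, with its upper edge at (292,107)–(515,100), about 1° off and within play. I'll lower the ring now.

{"method": "arm_command", "body": {"xyz": [[0,0,-4],[0,0,-4],[0,0,-3],[0,0,-2],[0,0,-2],[0,0,-2],[0,0,0]], "spin": [0,0,0,0,0,0,0]}}

```text
time: 13.8
tool_pos: [0.5197, -0.1488, 0.2156]
tool_rot: [3.141, -0.0, 0.251]
contact_force: [2.5, 1.3, -3.6]
opening: 0.011
grip_force: 60.0
```

```bash
python3 -c "
from arc import *
mom()
o=arc([-105.3,-26],[-2]*19);print(o[:10]);print(o[10:])"
```

```text
rel [-105.   -26.1  215.6] yaw 14.36 F [ 2.5  1.3 -3.6] M [ 0.09 -0.3   0.05] Mbolt -0.02 t 13.8
[[-0.8, 3.7, 0.0], [-0.8, 3.7, 0.0], [-0.5, 3.7, 0.0], [-0.5, 3.8, 0.0], [-0.3, 3.8, 0.0], [-0.2, 3.8, 0.0], [-0.1, 3.7, 0.0], [0.1, 3.8, 0.0], [0.2, 3.8, 0.0], [0.4, 3.8, 0.0]]
[[0.4, 3.7, 0.0], [0.6, 3.8, 0.0], [0.8, 3.7, 0.0], [0.8, 3.7, 0.0], [1.0, 3.6, 0.0], [1.1, 3.7, 0.0], [1.3, 3.5, 0.0], [1.3, 3.6, 0.0], [1.5, 3.4, 0.0]]
```

{"method": "arm_command", "body": {"xyz": [[0.5,0.1,-1],[0,0,-2],[0,0,-2],[0,0,0],[0,0,0]], "spin": [0,0,0,0,0]}}

```text
time: 14.3
tool_pos: [0.52, -0.1487, 0.2107]
tool_rot: [-3.142, 0.0, 0.251]
contact_force: [0.2, 0.3, -3.4]
opening: 0.0114
grip_force: 60.0
```

```bash
python3 -c "
from arc import *
mom();c=grab('wrist')
f=lambda x,y:((x+.5)/5-.5+180,(y+.5)/5-.5)
for q in[(240,150),(575,300),(240,300),(575,130)]:print(at_d(c,*f(*q))[2])"
```

```text
rel [-104.7  -26.   210.7] yaw 14.37 F [ 0.2  0.3 -3.4] M [ 0.06 -0.08  0.01] Mbolt -0.02 t 14.3
0.030724615324453863
0.03241119181233562
0.03249209716172441
0.033556971091747684
```

{"method": "arm_command", "body": {"xyz": [[-0.8,3.7,0],[-0.8,3.7,0],[-0.5,3.7,0],[-0.5,3.8,0],[-0.3,3.8,0],[-0.2,3.8,0],[-0.1,3.7,0],[0.1,3.8,0],[0.2,3.8,0],[0.4,3.8,0],[0.4,3.7,0],[0.6,3.8,0],[0.8,3.7,0],[0.8,3.7,0],[1,3.6,0],[1.1,3.7,0],[1.3,3.5,0],[0,0,0]], "spin": [-2,-2,-2,-2,-2,-2,-2,-2,-2,-2,-2,-2,-2,-2,-2,-2,-2,0]}}

```text
time: 16.15
tool_pos: [0.5235, -0.0854, 0.2109]
tool_rot: [3.141, 0.0, -0.342]
contact_force: [-0.3, -2.3, -2.9]
opening: 0.0111
grip_force: 60.0
```

```bash
python3 -c "
from arc import *
mom()
print(arc([-101.5,37],[-1]*4+[-.5]*14))"
```

```text
rel [-101.2   37.3  210.9] yaw -19.62 F [-0.3 -2.3 -2.9] M [-0.28  0.17  0.05] Mbolt 0.301 t 16.15
[[0.7, 1.8, 0.0], [0.7, 1.7, 0.0], [0.7, 1.8, 0.0], [0.7, 1.7, 0.0], [0.4, 0.8, 0.0], [0.4, 0.9, 0.0], [0.4, 0.9, 0.0], [0.4, 0.8, 0.0], [0.4, 0.9, 0.0], [0.5, 0.8, 0.0], [0.4, 0.8, 0.0], [0.4, 0.9, 0.0], [0.5, 0.8, 0.0], [0.4, 0.8, 0.0], [0.5, 0.8, 0.0], [0.5, 0.9, 0.0], [0.4, 0.8, 0.0], [0.5, 0.8, 0.0]]
```

{"method": "arm_command", "body": {"xyz": [[0.7,1.8,0],[0.7,1.7,0],[0.7,1.8,0],[0.7,1.7,0],[0.4,0.8,0],[0.4,0.9,0],[0,0,0]], "spin": [-1,-1,-1,-1,-0.5,-0.5,0]}}

```text
time: 16.85
tool_pos: [0.5271, -0.0766, 0.2107]
tool_rot: [3.141, 0.0, -0.43]
contact_force: [-2.2, -1.5, -1.5]
opening: 0.0114
grip_force: 60.0
```

```bash
python3 -c "
from arc import *
mom()"
```

```text
rel [-97.6  46.1 210.7] yaw -24.64 F [-2.2 -1.5 -1.5] M [-0.37  0.28 -0.1 ] Mbolt 0.147 t 16.85
```

{"method": "arm_command", "body": {"xyz": [[0.4,0.9,0],[0.4,0.8,0],[0.4,0.9,0],[0.5,0.8,0],[0,0,0]], "spin": [-0.5,-0.5,-0.5,-0.5,0]}}

```text
time: 17.35
tool_pos: [0.5288, -0.0731, 0.2107]
tool_rot: [3.142, 0.0, -0.465]
contact_force: [-2.7, -2.4, -1.4]
opening: 0.0112
grip_force: 60.0
```

```bash
python3 -c "
from arc import *
mom()"
```

```text
rel [-95.9  49.6 210.7] yaw -26.65 F [-2.7 -2.4 -1.4] M [-0.35  0.38 -0.06] Mbolt 0.3 t 17.35
```

{"method": "arm_command", "body": {"xyz": [[0.4,0.8,0],[0.4,0.9,0],[0,0,0]], "spin": [-0.5,-0.5,0]}}

```text
time: 17.65
tool_pos: [0.5296, -0.0714, 0.2107]
tool_rot: [3.142, 0.0, -0.483]
contact_force: [-2.4, -1.5, -2.7]
opening: 0.0113
grip_force: 60.0
```

```bash
python3 -c "
from arc import *
mom()"
```

```text
rel [-95.1  51.3 210.7] yaw -27.65 F [-2.4 -1.5 -2.7] M [-0.31  0.41 -0.04] Mbolt 0.232 t 17.65
```

{"method": "arm_command", "body": {"xyz": [[0.5,0.8,0],[0,0,0]], "spin": [-0.5,0]}}

```text
time: 17.85
tool_pos: [0.5301, -0.0707, 0.2107]
tool_rot: [3.141, 0.0, -0.491]
contact_force: [-3.3, -2.6, -0.5]
opening: 0.0113
grip_force: 60.0
```

```bash
python3 -c "
from arc import *
mom()"
```

```text
rel [-94.6  52.  210.7] yaw -28.15 F [-3.3 -2.6 -0.5] M [-0.35  0.52 -0.05] Mbolt 0.366 t 17.85
```

{"method": "arm_command", "body": {"xyz": [[0.4,0.8,0],[0.5,0.8,0],[0,0,0]], "spin": [-0.5,-0.5,0]}}

```text
time: 18.15
tool_pos: [0.531, -0.069, 0.2107]
tool_rot: [3.142, 0.0, -0.509]
contact_force: [-3.8, -1.3, -1.3]
opening: 0.0111
grip_force: 60.0
```

```bash
python3 -c "
from arc import *
mom()"
```

```text
rel [-93.7  53.7 210.7] yaw -29.15 F [-3.8 -1.3 -1.3] M [-0.23  0.54 -0.05] Mbolt 0.275 t 18.15
```

{"method": "arm_command", "body": {"xyz": [[0.5,0.8,0],[0,0,0]], "spin": [-0.5,0]}}

```text
time: 18.35
tool_pos: [0.5314, -0.0683, 0.2107]
tool_rot: [3.141, 0.0, -0.517]
contact_force: [-2.6, -1.7, -1.0]
opening: 0.0114
grip_force: 60.0
```

```bash
python3 -c "
from arc import *
mom()"
```

```text
rel [-93.3  54.4 210.7] yaw -29.64 F [-2.6 -1.7 -1. ] M [-0.26  0.63 -0.04] Mbolt 0.259 t 18.35
```

{"method": "arm_command", "body": {"xyz": [[0.4,0.8,0],[0.5,0.8,0],[0,0,0]], "spin": [-0.5,-0.5,0]}}

```text
time: 18.65
tool_pos: [0.5323, -0.0668, 0.2107]
tool_rot: [3.141, 0.0, -0.535]
contact_force: [-4.0, -2.8, -2.4]
opening: 0.0112
grip_force: 60.0
```

```bash
python3 -c "
from arc import *
mom();print(arc([-92.4,56],[-.5]*12))"
```

```text
rel [-92.4  55.9 210.7] yaw -30.65 F [-4.  -2.8 -2.4] M [-0.44  0.72  0.06] Mbolt 0.546 t 18.65
[[0.5, 0.8, 0.0], [0.5, 0.8, 0.0], [0.5, 0.8, 0.0], [0.5, 0.8, 0.0], [0.5, 0.8, 0.0], [0.6, 0.8, 0.0], [0.5, 0.7, 0.0], [0.5, 0.8, 0.0], [0.6, 0.8, 0.0], [0.5, 0.7, 0.0], [0.6, 0.8, 0.0], [0.6, 0.8, 0.0]]
```

{"method": "arm_command", "body": {"xyz": [[0.5,0.8,0],[0.5,0.8,0],[0,0,0]], "spin": [-0.5,-0.5,0]}}

```text
time: 18.95
tool_pos: [0.5332, -0.0654, 0.2106]
tool_rot: [3.14, 0.001, -0.552]
contact_force: [-5.3, -4.4, -1.2]
opening: 0.0113
grip_force: 60.0
```

```bash
python3 -c "
from arc import *
mom()"
```

```text
rel [-91.5  57.3 210.6] yaw -31.64 F [-5.3 -4.4 -1.2] M [-0.72  0.87  0.1 ] Mbolt 0.8 t 18.95
```

{"method": "arm_command", "body": {"xyz": [[0.5,0.8,0],[0.5,0.8,0],[0,0,0]], "spin": [-0.5,-0.5,0]}}

```text
time: 19.25
tool_pos: [0.5341, -0.064, 0.2106]
tool_rot: [3.14, 0.001, -0.569]
contact_force: [-5.8, -5.1, -2.2]
opening: 0.0114
grip_force: 60.0
```

```bash
python3 -c "
from arc import *
mom()"
```

```text
rel [-90.6  58.7 210.6] yaw -32.62 F [-5.8 -5.1 -2.2] M [-0.94  1.    0.21] Mbolt 1.01 t 19.25
```

{"method": "arm_command", "body": {"xyz": [[0,0,0]], "spin": [0]}}

```text
time: 19.35
tool_pos: [0.534, -0.064, 0.2105]
tool_rot: [3.14, 0.001, -0.569]
contact_force: [-4.7, -4.5, -2.5]
opening: 0.0115
grip_force: 60.0
```

```bash
python3 -c "
from arc import *
mom()"
```

```text
rel [-90.7  58.7 210.5] yaw -32.61 F [-4.7 -4.5 -2.5] M [-0.97  0.97  0.16] Mbolt 0.841 t 19.35
```

{"method": "arm_command", "body": {"xyz": [[0.5,0.8,0],[0.5,0.8,0],[0,0,0]], "spin": [-0.5,-0.5,0]}}

```text
time: 19.65
tool_pos: [0.5349, -0.0626, 0.2105]
tool_rot: [3.139, 0.001, -0.587]
contact_force: [-6.2, -7.3, -1.9]
opening: 0.0118
grip_force: 60.1
```

```bash
python3 -c "
from arc import *
mom()"
```

```text
rel [-89.8  60.1 210.5] yaw -33.61 F [-6.2 -7.3 -1.9] M [-1.21  1.03  0.22] Mbolt 1.25 t 19.65
```

{"method": "arm_command", "body": {"xyz": [[0,0,0]], "spin": [0]}}

```text
time: 19.75
tool_pos: [0.5349, -0.0626, 0.2105]
tool_rot: [3.139, 0.001, -0.586]
contact_force: [-5.9, -7.2, -1.5]
opening: 0.0114
grip_force: 60.1
```

```bash
python3 -c "
from arc import *
mom()"
```

```text
rel [-89.8  60.1 210.5] yaw -33.6 F [-5.9 -7.2 -1.5] M [-1.2   1.14  0.21] Mbolt 1.218 t 19.75
```

```bash
python3 -c "
from arc import *
print(arc([-89.8,60.1],[1]*9))"
```

```text
[[-1.0, -1.6, 0.0], [-1.0, -1.6, 0.0], [-1.0, -1.6, 0.0], [-1.0, -1.6, 0.0], [-0.9, -1.7, 0.0], [-0.9, -1.6, 0.0], [-0.9, -1.7, 0.0], [-0.8, -1.7, 0.0], [-0.8, -1.7, 0.0]]
```

{"method": "arm_command", "body": {"xyz": [[-1,-1.6,0],[-1,-1.6,0],[-1,-1.6,0],[-1,-1.6,0],[-0.9,-1.7,0],[0,0,0]], "spin": [1,1,1,1,1,0]}}

```text
time: 20.35
tool_pos: [0.5306, -0.0701, 0.2108]
tool_rot: [-3.141, -0.0, -0.499]
contact_force: [-1.5, -0.1, -2.3]
opening: 0.0112
grip_force: 60.0
```

```bash
python3 -c "
from arc import *
mom()"
```

```text
rel [-94.1  52.6 210.8] yaw -28.62 F [-1.5 -0.1 -2.3] M [ 0.09  0.46 -0.06] Mbolt 0.029 t 20.35
```

{"method": "arm_command", "body": {"xyz": [[-0.9,-1.6,0],[-0.9,-1.7,0],[0,0,0]], "spin": [1,1,0]}}

```text
time: 20.65
tool_pos: [0.5289, -0.0736, 0.2109]
tool_rot: [-3.141, -0.001, -0.464]
contact_force: [-0.8, 0.8, -3.6]
opening: 0.0111
grip_force: 60.0
```

```bash
python3 -c "
from arc import *
mom()"
```

```text
rel [-95.8  49.1 210.9] yaw -26.6 F [-0.8  0.8 -3.6] M [0.13 0.17 0.05] Mbolt 0.018 t 20.65
```

{"method": "arm_command", "body": {"xyz": [[0,0,1],[0,0,2],[0,0,3],[0,0,4],[0,0,5],[0,0,5],[0,0,0]], "spin": [0,0,0,0,0,0,0]}}

```text
time: 21.35
tool_pos: [0.529, -0.0734, 0.2317]
tool_rot: [-3.141, -0.002, -0.465]
contact_force: [0.6, 0.2, -2.8]
opening: 0.0113
grip_force: 60.0
```

```bash
python3 - <<'E'
from arc import *
mom();c=grab('wrist')
cv2.imwrite('pics/w7.png',cv2.resize(c['img'][0:120,180:340][...,::-1],(800,600),interpolation=cv2.INTER_CUBIC))
E
```

```text
rel [-95.7  49.3 231.7] yaw -26.63 F [ 0.6  0.2 -2.8] M [ 0.13  0.14 -0.03] Mbolt -0.086 t 21.35
```

View pics/w7.png

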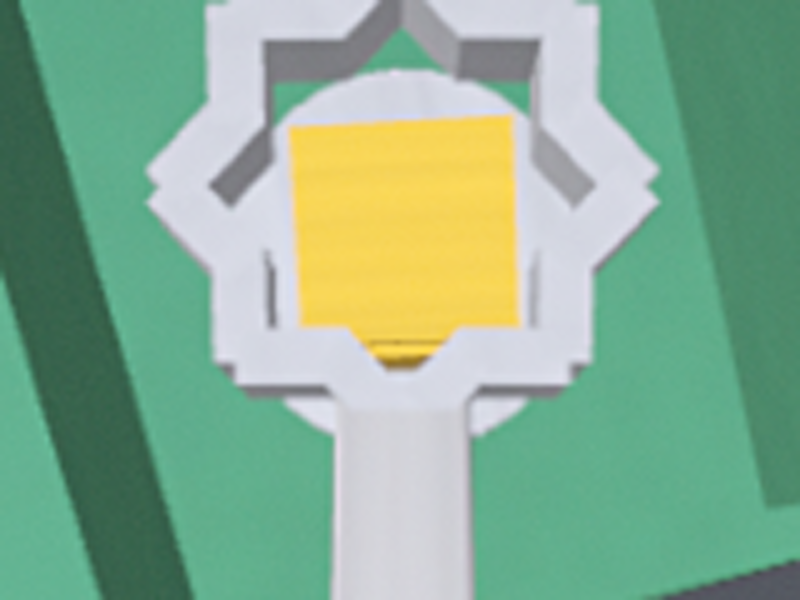

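The head stayed put at home and the ring is clear: top edge (290,127)–(513,116). Next I'll take the spanner back to the mat.

{"method": "arm_command", "body": {"xyz": [[0,0,10],[0,0,20],[0,0,25],[0,0,15],[-7.4,27.8,0],[-7.4,27.8,0],[-7.4,27.8,0],[-7.4,27.8,0],[-7.4,27.8,0],[-7.4,27.8,0],[-7.4,27.8,0],[-7.4,27.8,0],[-7.4,27.8,0],[-7.4,27.8,0],[0,0,0],[0,0,0],[0,0,0]], "spin": [0,0,0,0,2.1,2.1,2.1,2.1,2.1,2.1,2.1,2.1,2.1,2.1,0,0,0]}}

```text
time: 23.1
tool_pos: [0.4549, 0.2041, 0.301]
tool_rot: [3.141, -0.0, -0.099]
contact_force: [-0.4, -0.5, -3.0]
opening: 0.0111
grip_force: 60.0
```

```bash
python3 -c "
from arc import *
mom();print(observe()['tool_pos'])"
```

```text
rel [-169.8  326.8  301. ] yaw -5.67 F [-0.4 -0.5 -3. ] M [ 0.02  0.07 -0.02] Mbolt 0.194 t 23.1
[0.45487222 0.204086   0.30096347]
```

{"method": "arm_command", "body": {"xyz": [[0,0,-20],[0,0,-30],[0,0,-25],[0,0,-15],[0,0,-8],[0,0,-3],[0,0,-2],[0,0,-1],[0,0,-1],[0,0,0],[0,0,0]], "spin": [0,0,0,0,0,0,0,0,0,0,0]}}

```text
time: 24.2
tool_pos: [0.4548, 0.2047, 0.1961]
tool_rot: [-3.141, -0.001, -0.098]
contact_force: [-0.5, -0.3, -3.3]
opening: 0.0114
grip_force: 60.0
```

{"method": "arm_command", "body": {"xyz": [[0,0,-0.5],[0,0,-0.5],[0,0,-0.4],[0,0,0],[0,0,0]], "spin": [0,0,0,0,0]}}

```text
time: 24.7
tool_pos: [0.4547, 0.2047, 0.1947]
tool_rot: [-3.141, -0.0, -0.098]
contact_force: [-1.9, 0.2, 5.1]
opening: 0.0114
grip_force: 60.0
```

{"method": "arm_command", "body": {"xyz": [[0,0,0],[0,0,0],[0,0,0],[0,0,0],[0,0,0],[0,0,0]], "spin": [0,0,0,0,0,0], "jaw": 0.1}}

```text
time: 25.3
tool_pos: [0.4547, 0.2046, 0.1943]
tool_rot: [3.141, 0.0, -0.098]
contact_force: [0.1, 1.1, -0.1]
opening: 0.0495
grip_force: 0.0
```

{"method": "arm_command", "body": {"xyz": [[0,0,5],[0,0,20],[0,0,30],[0,0,30],[0,0,30],[0,0,10],[0,0,0],[0,0,0],[0,0,0]], "spin": [0,0,0,0,0,0,0,0,0]}}

```text
time: 26.2
tool_pos: [0.4543, 0.2045, 0.3178]
tool_rot: [3.14, 0.003, -0.098]
contact_force: [-0.0, 0.3, -0.8]
opening: 0.0502
grip_force: 0.0
```

```bash
python3 - <<'E'
from arc import *
mom();grab('scene')
b=load('scene')['img'][110:330,150:320];w=grab('wrist')['img']
o=np.zeros((600,800,3),np.uint8)
o[:528,:408]=cv2.resize(b,None,fx=2.4,fy=2.4)[...,::-1];o[:294,408:800]=cv2.resize(w,(392,294))[...,::-1]
cv2.imwrite('pics/end.png',o)
E
```

```text
rel [-170.4  327.2  317.8] yaw -5.63 F [-0.   0.3 -0.8] M [0.06 0.01 0.01] Mbolt -0.027 t 26.2
```

View pics/end.png

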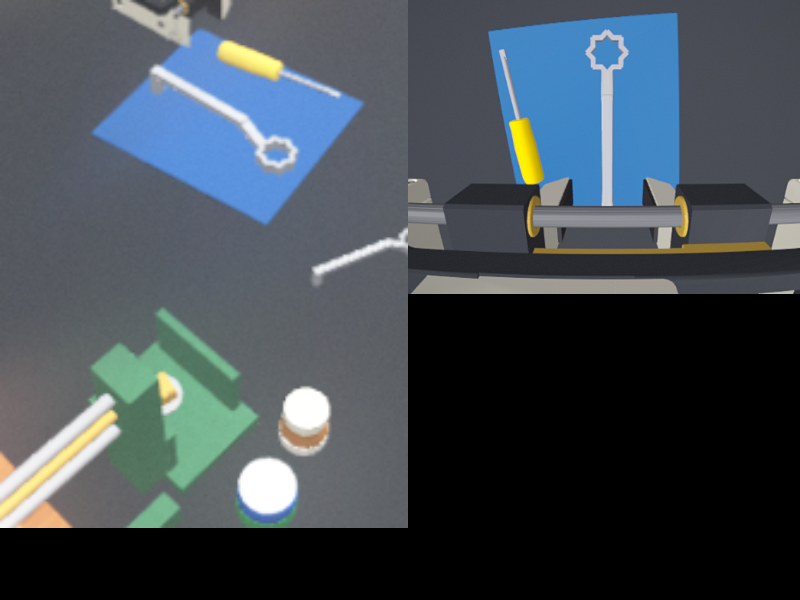

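The spanner lies flat on the mat, with its ring at (606,52) in the wrist view. The jar, tin and screwdriver have not moved.

```bash
python3 -c "
from cell import *
print(hand_in())"
```

```text
the job is handed in; nothing more can be done
None
```

The foot bolt is tightened to the stop in two bites, measured at about 1.2 N m, and the spanner is back flat on the blue mat; the job was handed in at about 26 s, with the result not reported back.

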